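# Load the vacuum manifold and hold its cover down on the seal

### The job

Get the vacuum manifold ready: stand the round vial and the square jar fully down in the holders of their own shape inside the open chamber and let go of them. Then take the cover by its handle, set it square over the chamber, sliding it about as needed until the socket underneath drops onto the hidden centre pin, and press it fully down onto the red seal. Finish while still holding it pressed down by the handle, so that the pump can draw the vacuum, and leave the tube rack, the reagent bottle and the petri dish alone.

Things in the scene. Friction and masses are not known exactly. Their poses are not given: they have to be found in the camera images.
- manifold: Fixed vacuum manifold: open chamber, clear walls 8 mm thick, white floor, grey rim; outside 136 mm along x, 172 mm along y, rim 78 mm above the bench; inside 120 x 156 mm. Origin: centre of its underside, z up. Long side within 0.3 rad of the robot's y. A pump (110 x 150 mm, 125 mm tall) is fixed at x = 225, y = 30 mm in this frame.
- pin_tip (a point): Tip of the fixed brass locating pin in the middle of the chamber (axes as the manifold's), 92 mm above the bench: 14 mm above the rim, 10 mm above the free seal. Pin 12 mm in diameter, its top 4 mm a cone narrowing to 7 mm; below the rim a post 18 mm thick (22 mm at its foot) carries it.
- gasket (a joint): How far the springy red seal ring on the chamber's rim is pressed down, in m: 0 = free, standing 4 mm above the rim (top 82 mm above the bench); 0.004 = flush, the cover rests on the rim, fully down. It resists with 3.5 N per mm (14 N at full), of which the cover's weight gives 4 to 5 N; it rises again when the push stops.
- round_pocket (a point): Centre of the floor of the round pocket in the blue holder (50 x 50 mm, 18 mm tall) inside the chamber, 12 mm above the bench; axes as the manifold's. Pocket 37 mm in diameter, 14 mm deep. It is 46 mm from the pin along the manifold's y, on the one side or the other.
- square_pocket (a point): Centre of the floor of the square pocket in the yellow holder (50 x 50 mm, 18 mm tall), on the other side of the pin, 46 mm from it; 12 mm above the bench; axes as the manifold's. Pocket 33 x 33 mm, sides along the manifold's x and y, 14 mm deep.
- vial_center (a point): Centre (30 mm above its underside) of the round brown glass vial, 34 mm in diameter, 60 mm tall, straight-sided, open at the top, 30 to 65 g, standing on the bench. z up.
- jar_center (a point): Centre (30 mm above its underside) of the square white jar, 29 x 29 mm, sides along its x and y, 60 mm tall, straight-sided, open at the top, 30 to 65 g, standing on the bench. z up.
- cover_grip (a point): Middle of the cover's handle, 35 mm above the underside, 113 mm above the bench when fully down. White slab 146 (x) x 182 (y) x 20 mm, 0.45 kg; on it a central black bar 14 (x) x 56 (y) x 30 mm tall, and ports 22 mm tall at y = +-52 mm. Under this point, in the underside, a blind socket for the pin, 14 mm in diameter, 16 mm deep. Half a turn makes no difference.
- tube_rack: White rack of capped tubes, 164 x 69 mm, 89 mm tall, loose; bystander. Origin: centre of the underside.
- reagent_bottle: Brown reagent bottle with a blue cap, 60 mm in diameter, 125 mm tall, loose; bystander. Origin: centre of the underside.
- petri_dish: Flat pale round petri dish, 90 mm in diameter, 14 mm tall, loose; bystander. Origin: centre of the underside.
Things that resemble listed ones, but are neither listed nor needed, are in the scene too. What is shaped like the part that bears jar_center but purple is not meant.

How it is judged (in metres and radians):
On the way, in this order (a step that is already met when the one before it is completed fails the run):
1. the round vial stands in the round pocket and the square jar in the square pocket, both let go (horizontal distance between vial_center and round_pocket below 0.004 m and z of vial_center in the frame of round_pocket below 0.034 m and angle between each of vial_center, jar_center's own z axis and vertical below 0.1 rad and horizontal distance between jar_center and square_pocket below 0.004 m and z of jar_center in the frame of square_pocket below 0.034 m and contact force between the fingers and vial below 0.1 N and contact force between the fingers and jar below 0.1 N), for 0.2 s.
2. the cover has dropped on the pin, square to the chamber and down to the seal (horizontal distance between cover_grip and pin_tip below 0.003 m and angle between the y axis of cover_grip and the y axis of pin_tip, either way round below 0.08 rad and z of cover_grip in the frame of pin_tip below 0.0275 m), for 0.1 s.
At the end, for the whole second after the job is handed in: Vial and jar upright in their own pockets (within 4 mm of centre and floor); cover on the pin (3 mm), square (0.08 rad), level (0.04 rad), still, within 2.5 mm of fully down, the fingers on it with over 15 N, the seal pressed more than 3 of its 4 mm (horizontal distance between vial_center and round_pocket below 0.004 m and z of vial_center in the frame of round_pocket below 0.034 m and angle between each of vial_center, jar_center's own z axis and vertical below 0.1 rad and horizontal distance between jar_center and square_pocket below 0.004 m and z of jar_center in the frame of square_pocket below 0.034 m and horizontal distance between cover_grip and pin_tip below 0.003 m and angle between the y axis of cover_grip and the y axis of pin_tip, either way round below 0.08 rad and z of cover_grip in the frame of pin_tip below 0.0235 m and value of joint gasket above 0.003 m and angle between cover_grip's own z axis and vertical below 0.04 rad and contact force between the fingers and cover above 15 N and linear speed of cover below 0.02 m/s); the arm keeps its last pose, push and grip.
It fails at once if the tube rack is disturbed (moved more than 20 mm) (distance of tube_rack from where it was at the start of the episode above 0.02 m).
It fails at once if the reagent bottle is disturbed (moved more than 20 mm) (distance of reagent_bottle from where it was at the start of the episode above 0.02 m).
It fails at once if the petri dish is disturbed (moved more than 20 mm) (distance of petri_dish from where it was at the start of the episode above 0.02 m).
It also fails if it takes over 69 s, if anything falls off the work surface, if the arm or the gripper's body presses on something with over 40 N, if the wrist force passes 120 N, or if a joint passes its speed limit or range.

### The arm

A 7-joint arm with a two-finger parallel gripper is mounted at the origin on the work surface. World frame = base frame: x ahead of the robot, y to its left, z up, the work surface at z = 0. Lengths are in mm, angles in rad, forces in N, time in s.
With the tool pointing down it reaches from about 425 to 925 mm from the base axis. Payload 6.8 kg.
Tool frame: the origin (TCP) lies at the very end of the fingers, on their centre line; the grasp point (between the pads) lies 19 mm behind it (arm.grip_point_offset is the distance from the TCP to the grasp point, in mm); x points along the fingers, z is the direction in which the jaws open and shut, and the axes are right-handed (so a half turn about x gives the same grasp; the last joint's range is limited). The gripper opens to 85 mm and grips with 20 to 120 N. Pads are 22 mm wide; open, the fingers measure 114 mm over their backs; the gripper's body (76 mm by 85 mm) begins 54 mm behind the grasp point. The pads swing forward as they close: fully open they stand 13 mm farther back than shut.
Start: joints at [-1.402, 0.477, 0.022, 1.555, -0.011, 1.109, -0.083], TCP at [184.459, 649.324, 231.308] pointing down, gripper open.
Joint ranges: [-2.96, 2.96], [-0.34, 2.1], [-1.41, 1.46], [0.24, 2.44], [-1.37, 4.51], [0.17, 1.92], [-2.96, 2.96]. Speed limits (rad/s): [2.39, 2.39, 3.14, 3.14, 3.14, 3.14, 3.14].

### API

Orientations are given as a unit quaternion [w, x, y, z].
In Python, from plant import arm gives the robot as it stands. Calls block until the motion is done:
- arm.move_pose(position, orientation): joint-space move of the TCP to a pose.
- arm.line_to(position, ori=None, v=150, f_stop=None): straight line of the TCP; ori=None keeps the orientation; v is the mean speed in mm/s. With f_stop (N) it stops when the force on the tool has changed by that much, and returns True; else False.
- arm.move_joints(angles): joint-space move.
- arm.ungrasp() and arm.clamp(newtons=None): open the fingers fully, or close them until they stop; newtons is the grip in N (None keeps the last).
- arm.dwell(seconds).
- arm.solve_ik(position, orientation): joint angles nearest the present ones, or None.
- arm.read_camera(name): name is "scene" or "top"; returns the picture (480x640x3 uint8, red, green, blue); there is no depth.
- arm.get_calibration(name): a dict with "fx", "fy", "cx", "cy" (pixels), "k1" (the pictures are not rectified: a ray, as slopes to the right and down, at radius r is drawn at 1 + k1 r^2 times it, then the intrinsics apply), "rvec" (rotation vector, rad) and "tvec" (3), from world to camera coordinates, as OpenCV has them. Camera axes: x right, y down, z forward; pixel columns grow to the right and rows downward; lengths in mm; the calibration is good to about 2 mm. A picture is of the moment at which its call begins. get_calibration takes no time and is no camera call.
A pose or a line that the arm cannot do raises arm.MotionError and nothing moves.
- arm.close_job(): hands the job in, once; it reports no verdict.
Readings, each from a call of its own:
- arm.current_time(): time.
- arm.current_joint_positions(): joint angles.
- arm.current_qvel(): joint speeds.
- arm.current_joint_efforts(): joint torques, N m.
- arm.current_ee_pos(): TCP position.
- arm.current_eef_rot(): TCP orientation.
- arm.current_wrist_force(): force on the tool from outside, world axes, zero at the start.
- arm.current_ft_torque(): the same for the moment, N m.
- arm.current_grip_width(): finger opening in mm.
Only numpy, scipy, OpenCV 4.12 (cv2) and the standard library are available. Lean on these libraries where they do the work, as an engineer would, in place of code of your own. Each camera call takes 0.05 s, during which the arm holds its last target.

## Working session

There is one attempt and no reset: what is moved stays moved. The work goes in short steps, each a Python script; the robot and the scene stay as the last script left them, time stands still between calls to the robot, and variables do not carry over. Pictures are saved under pics/ and viewed, and the job is handed in when it is done.

```bash
ls; mkdir -p pics; python3 - <<'E'
from plant import arm
import cv2
for n in("scene","top"):
    im=arm.read_camera(n); cv2.imwrite(f"pics/{n}0.png",im[:,:,::-1]); print(n,arm.get_calibration(n))
print(arm.current_time(),arm.current_eef_rot(),arm.current_ee_pos(),arm.grip_point_offset)
E
```

```text
pics
scene {'fx': 442.3936246038479, 'fy': 442.3936246038479, 'cx': 319.6524122679805, 'cy': 252.05779365469166, 'k1': 0.025187975254100735, 'rvec': array([ 1.81540838,  1.66638247, -0.7334728 ]), 'tvec': array([  33.25841467, -307.50575344, 1316.31267669])}
top {'fx': 538.4323938225285, 'fy': 538.4323938225285, 'cx': 313.3303721668635, 'cy': 239.59718578017393, 'k1': -0.13088148749416648, 'rvec': array([ 2.20661651, -2.17764053,  0.06075164]), 'tvec': array([ -79.37255042,  523.47938586, 1137.62685099])}
0.1 [ 0.56378883 -0.4265813   0.56463695  0.42585873] [184.3452983  648.8038745  230.43398095] 18.700000000000003
```

View pics/top0.png

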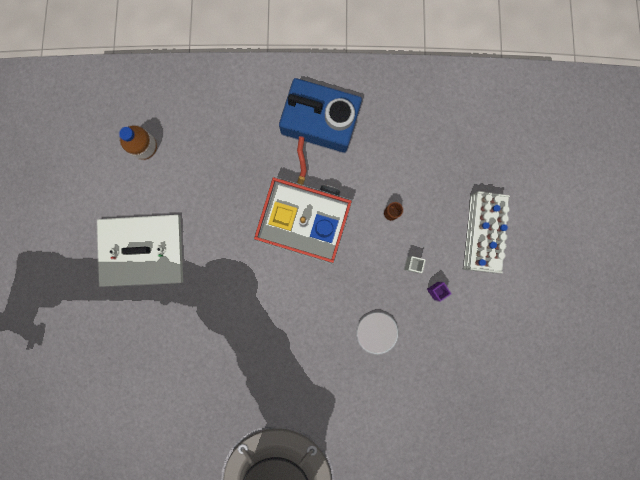

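View pics/scene0.png

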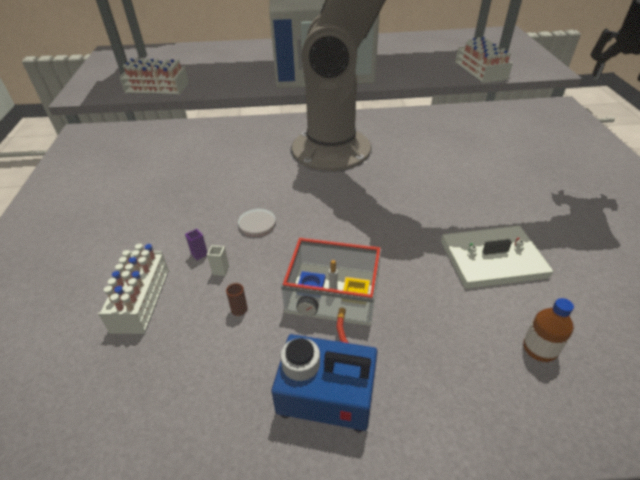

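```bash
cat > h.py <<'E'
import cv2,numpy as np
from plant import arm
def cam(n):
    c=arm.get_calibration(n)
    K=np.array([[c['fx'],0,c['cx']],[0,c['fy'],c['cy']],[0,0,1.]])
    return K,np.array([c['k1'],0,0,0.]),np.asarray(c['rvec'],float),np.asarray(c['tvec'],float)
def proj(n,P):
    K,d,r,t=cam(n); return cv2.projectPoints(np.asarray(P,float).reshape(-1,3),r,t,K,d)[0].reshape(-1,2)
def back(n,uv,z):
    K,d,r,t=cam(n); R=cv2.Rodrigues(r)[0]
    p=cv2.undistortPoints(np.asarray(uv,float).reshape(-1,1,2),K,d).reshape(-1,2)
    D=np.c_[p,np.ones(len(p))]@R; C=-R.T@t
    s=(z-C[2])/D[:,2]; return C+D*s[:,None]
E
python3 - <<'E'
from h import *
im=cv2.imread("pics/top0.png")
def crop(n,im,x,y,w,h,s): 
    cv2.imwrite(f"pics/{n}.png",cv2.resize(im[y:y+h,x:x+w],None,fx=s,fy=s,interpolation=cv2.INTER_CUBIC))
crop("c_man",im,245,170,120,100,6)
crop("c_jars",im,375,190,90,120,5)
crop("c_cov",im,85,200,110,100,6)
for n in("top","scene"):
    K,d,r,t=cam(n); print(n,-cv2.Rodrigues(r)[0].T@t)
E
```

```text
top [ 459.35733668  -74.19055037 1165.33777109]
scene [1158.2732434  -107.79990691  689.29474614]
```

View pics/c_man.png

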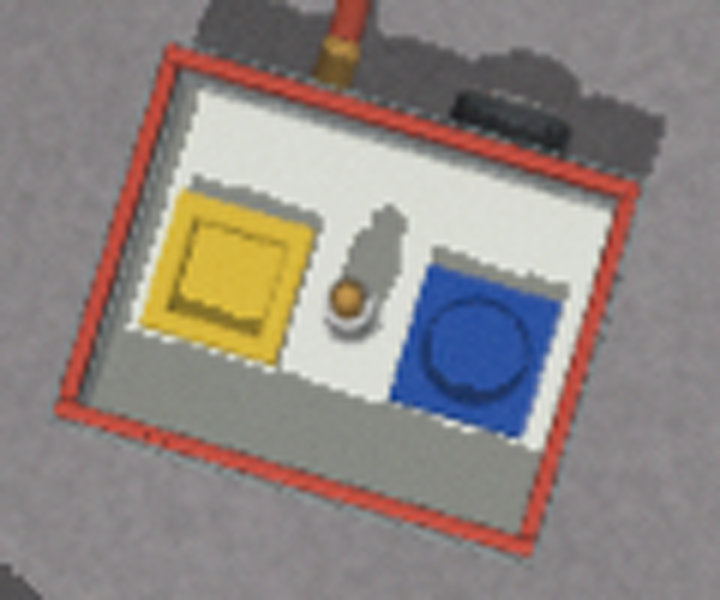

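View pics/c_jars.png

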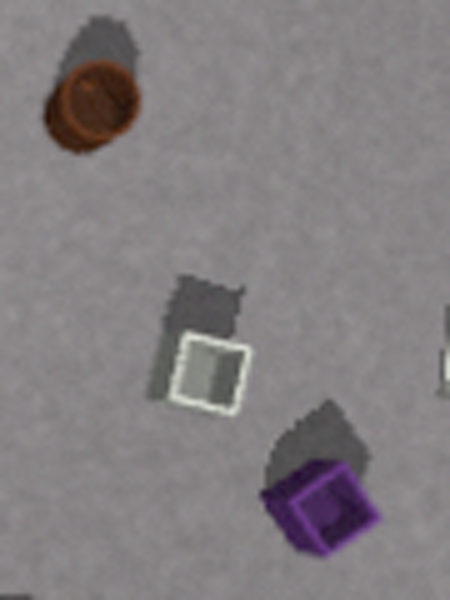

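View pics/c_cov.png

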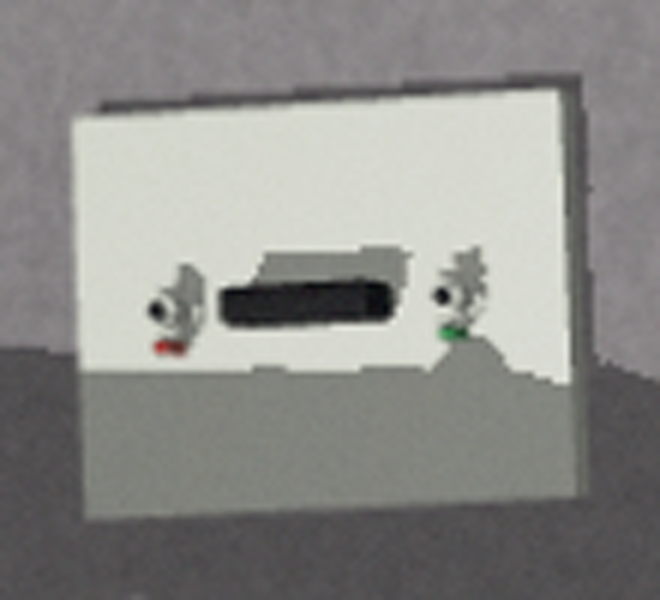

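```bash
cat > m.py <<'E'
from h import *
def un(p,x,y,s): return (np.array(p,float)+.5)/s-.5+[x,y]
def rect(P):
    r=cv2.minAreaRect(np.float32(P[:,:2])); return P[:,:2].mean(0).round(1), [np.linalg.norm(P[i,:2]-P[(i+1)%4,:2]).round(1) for i in range(4)],[np.round(np.arctan2(*(P[(i+1)%4,:2]-P[i,:2])[::-1]),3) for i in range(4)]
E
python3 - <<'E'
from m import *
print("gasket",rect(back("top",un([(165,45),(637,185),(530,553),(57,410)],245,170,6),82)))
print("pin",back("top",un([(347,298)],245,170,6),92))
print("yel",rect(back("top",un([(180,187),(320,221),(278,367),(140,325)],245,170,6),18+0)))
print("blue",rect(back("top",un([(432,262),(567,298),(520,438),(390,402)],245,170,6),18)))
print("vial",back("top",un([(101,102)],375,190,5),60))
print("jar",rect(back("top",un([(187,333),(252,348),(237,416),(169,401)],375,190,5),60)))
print("cover",rect(back("top",un([(73,117),(560,88),(578,495),(87,520)],85,200,6),20)))
print("handle",rect(back("top",un([(221,288),(362,281),(362,321),(221,327)],85,200,6),50)))
im=cv2.imread("pics/scene0.png")
def crop(n,im,x,y,w,h,s): 
    cv2.imwrite(f"pics/{n}.png",cv2.resize(im[y:y+h,x:x+w],None,fx=s,fy=s,interpolation=cv2.INTER_CUBIC))
crop("s_man",im,275,230,120,100,6)
crop("s_jars",im,180,220,90,100,6)
crop("s_cov",im,435,220,120,70,6)
E
```

```text
gasket (array([561.8, -49.9]), [np.float64(166.7), np.float64(129.4), np.float64(166.1), np.float64(129.0)], [np.float64(-1.849), np.float64(2.869), np.float64(1.291), np.float64(-0.267)])
pin [[560.60873625 -50.18230107  92.        ]]
yel (array([575.3,  -6.4]), [np.float64(51.6), np.float64(54.4), np.float64(51.5), np.float64(51.5)], [np.float64(-1.798), np.float64(2.878), np.float64(1.288), np.float64(-0.263)])
blue (array([549.6, -95.2]), [np.float64(49.8), np.float64(52.8), np.float64(48.0), np.float64(52.2)], [np.float64(-1.819), np.float64(2.829), np.float64(1.313), np.float64(-0.277)])
vial [[ 585.49002704 -240.28449041   60.        ]]
jar (array([ 473.3, -286.6]), [np.float64(27.7), np.float64(28.8), np.float64(28.9), np.float64(29.0)], [np.float64(-1.784), np.float64(2.927), np.float64(1.366), np.float64(-0.255)])
cover (array([496. , 305.6]), [np.float64(181.6), np.float64(146.1), np.float64(181.8), np.float64(146.5)], [np.float64(-1.503), np.float64(-3.07), np.float64(1.641), np.float64(0.07)])
handle (array([494.9, 306.5]), [np.float64(51.1), np.float64(14.0), np.float64(51.0), np.float64(13.7)], [np.float64(-1.508), np.float64(-3.112), np.float64(1.628), np.float64(0.032)])
```

View pics/s_man.png

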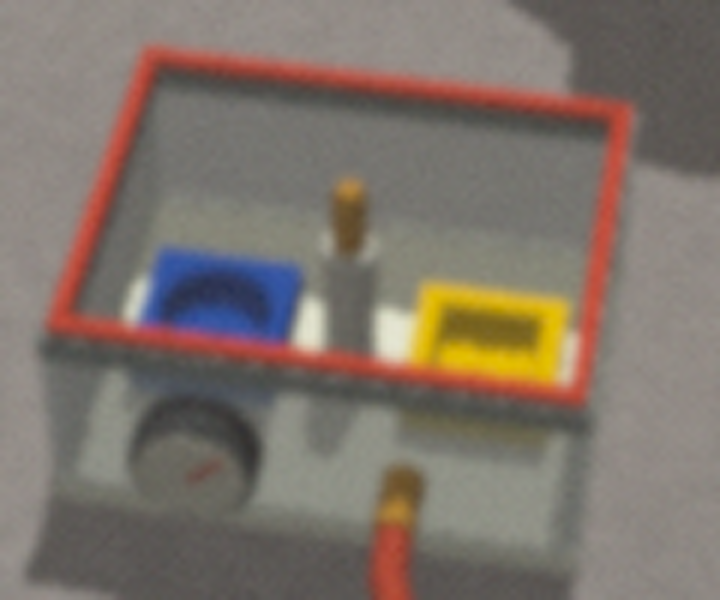

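View pics/s_jars.png

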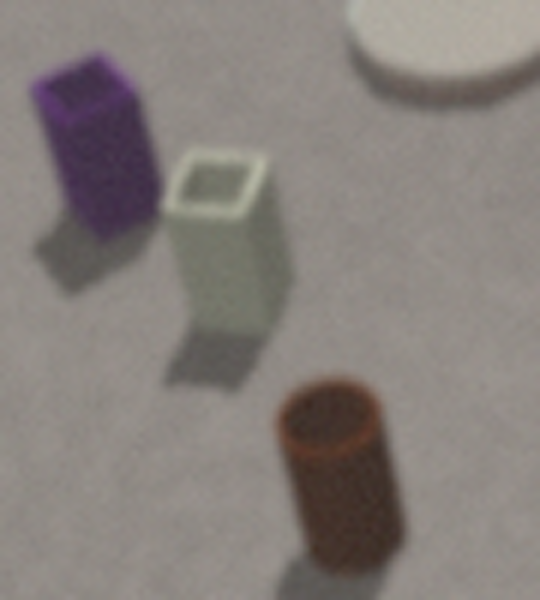

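View pics/s_cov.png

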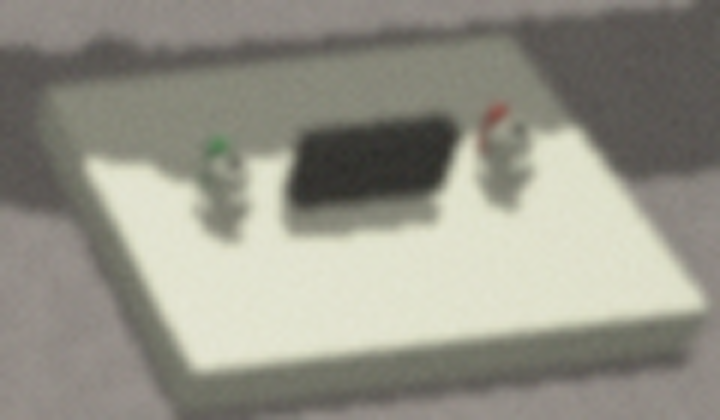

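```bash
python3 - <<'E'
from m import *
print("gasket",rect(back("scene",un([(148,45),(634,103),(585,405),(50,328)],275,230,6),82)))
print("pin",back("scene",un([(351,186)],275,230,6),91))
print("vial",back("scene",un([(330,417)],180,220,6),60))
print("jar",rect(back("scene",un([(192,147),(271,152),(244,218),(163,214)],180,220,6),60)))
print("cover",rect(back("scene",un([(42,90),(513,35),(711,305),(190,373)],435,220,6),20)))
E
```

```text
gasket (array([563.4, -48.6]), [np.float64(166.5), np.float64(133.9), np.float64(165.1), np.float64(132.6)], [np.float64(1.296), np.float64(-0.284), np.float64(-1.854), np.float64(2.869)])
pin [[560.75526811 -48.70089199  91.        ]]
vial [[ 587.84587833 -239.32115015   60.        ]]
jar (array([ 474.9, -285. ]), [np.float64(28.5), np.float64(33.3), np.float64(28.3), np.float64(33.9)], [np.float64(1.381), np.float64(-0.2), np.float64(-1.738), np.float64(2.947)])
cover (array([496.8, 307.2]), [np.float64(185.3), np.float64(144.4), np.float64(185.0), np.float64(145.6)], [np.float64(1.641), np.float64(0.065), np.float64(-1.494), np.float64(-3.074)])
```

```bash
cat >> h.py <<'E'
from scipy.spatial.transform import Rotation as Ro
def quat(a):
    z=np.array([np.cos(a),np.sin(a),0]);x=np.array([0,0,-1.]);y=np.cross(z,x)
    q=Ro.from_matrix(np.c_[x,y,z]).as_quat(); return np.r_[q[3],q[:3]]
def st(m=""):
    print(m,"t",round(arm.current_time(),2),"p",np.round(arm.current_ee_pos(),1),"F",np.round(arm.current_wrist_force(),1),"w",round(float(arm.current_grip_width()),1))
def snap(n,f):
    im=arm.read_camera(n)[:,:,::-1].copy(); cv2.imwrite(f"pics/{f}.png",im); return im
def crop(n,im,x,y,w,h,s): 
    cv2.imwrite(f"pics/{n}.png",cv2.resize(im[y:y+h,x:x+w],None,fx=s,fy=s,interpolation=cv2.INTER_CUBIC))
E
python3 - <<'E'
from h import *
q=arm.current_eef_rot(); R=Ro.from_quat([q[1],q[2],q[3],q[0]]).as_matrix(); print(R.round(2))
for a in(-.272,-.272+np.pi):
    for p in ([586.5,-239.8,230],[474,-285.8,100],[550,-94,43]): print(a,p,np.round(arm.solve_ik(p,quat(a)),2))
for a in(.068,.068+np.pi,.068-.34,.068-.34+np.pi): print(a,np.round(arm.solve_ik([496,306,100] if a in(.068,.068+np.pi) else [561,-50,130],quat(a)),2))
E
```

```text
[[-0.   -0.96  0.27]
 [-0.    0.27  0.96]
 [-1.   -0.   -0.  ]]
-0.272 [586.5, -239.8, 230] [-0.31  0.54  0.87  1.7  -0.45  1.11  0.42]
-0.272 [474, -285.8, 100] [-0.32  0.71  1.06  2.01 -0.8   0.92  0.91]
-0.272 [550, -94, 43] [-0.43  0.63  0.64  2.01 -0.59  0.69  0.33]
2.869592653589793 [586.5, -239.8, 230] [-0.49  0.76  1.27  1.71 -0.76  1.26 -2.45]
2.869592653589793 [474, -285.8, 100] [ 0.93  0.52 -0.64  1.93  0.42  0.83  2.93]
2.869592653589793 [550, -94, 43] [-0.75  1.04  1.26  2.03 -1.18  1.09 -2.32]
0.068 [-0.96  0.51  0.39  1.91 -0.27  0.77 -0.35]
3.209592653589793 [-0.47  0.5  -0.25  1.88  0.16  0.79  2.41]
-0.272 [-0.62  0.53  0.8   1.96 -0.5   0.86  0.17]
2.869592653589793 [ 0.82  0.73 -1.19  1.86  0.77  1.1   2.21]
```

```bash
python3 - <<'E'
from h import *
q=np.array(arm.current_joint_positions()); q[0]=0.3; q[6]=0.6
arm.move_joints(q); st("swung")
for a in(-.272,):
    for p in ([586.5,-239.8,120],[474,-285.8,100],[550,-94,43]): print(p,np.round(arm.solve_ik(p,quat(a)),2))
arm.move_pose([586.5,-239.8,110],quat(-.272)); st("above"); print(np.round(arm.current_joint_positions(),2))
snap("top","t1")
snap("scene","s1")
E
```

```text
swung t 3.63 p [ 619.5 -266.6  230.4] F [ 0.8  0.4 -0.3] w 85.3
[586.5, -239.8, 120] [ 0.21  0.53  0.11  1.76 -0.08  0.86  0.08]
[474, -285.8, 100] [ 0.33  0.44  0.12  1.97 -0.08  0.73  0.23]
[550, -94, 43] [ 0.01  0.54  0.06  1.98 -0.06  0.62 -0.16]
above t 4.21 p [ 587.6 -239.8  110.8] F [0.6 0.5 0.7] w 85.4
[ 0.21  0.54  0.11  1.77 -0.08  0.84  0.09]
```

View pics/s1.png

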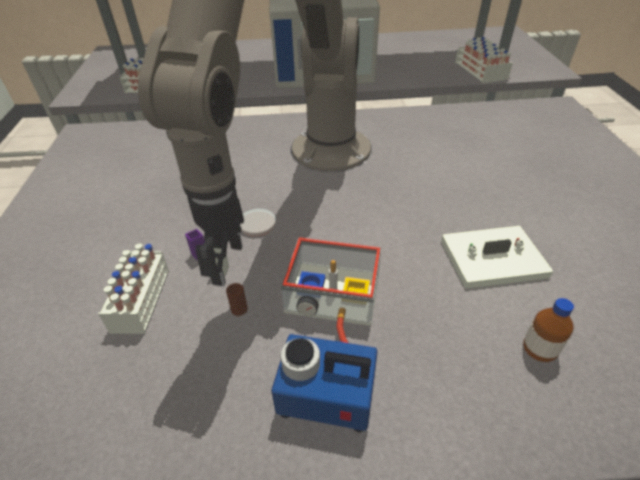

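```bash
python3 - <<'E'
from h import *
print(arm.line_to([586.5,-239.8,31],v=100,f_stop=8)); st("down")
arm.clamp(40); st("grip")
arm.line_to([586.5,-239.8,125],v=150); st("up")
im=snap("top","t2"); im2=snap("scene","s2")
u=proj("top",[586.5,-239.8,154])[0].astype(int)-50; print(u); crop("t2c",im,u[0],u[1],100,100,6)
u=proj("scene",[586.5,-239.8,130])[0].astype(int)-50; print(u); crop("s2c",im2,u[0],u[1],100,100,6)
E
```

```text
False
down t 5.25 p [ 587.  -240.1   31.6] F [-0.  -0.6  0.4] w 85.2
grip t 5.78 p [ 586.8 -239.9   31.5] F [-0.8 -0.1  4.3] w 32.4
up t 6.56 p [ 585.8 -239.5  124. ] F [-1.   0.4 -0.3] w 33.1
[351 153]
[178 212]
```

View pics/t2c.png

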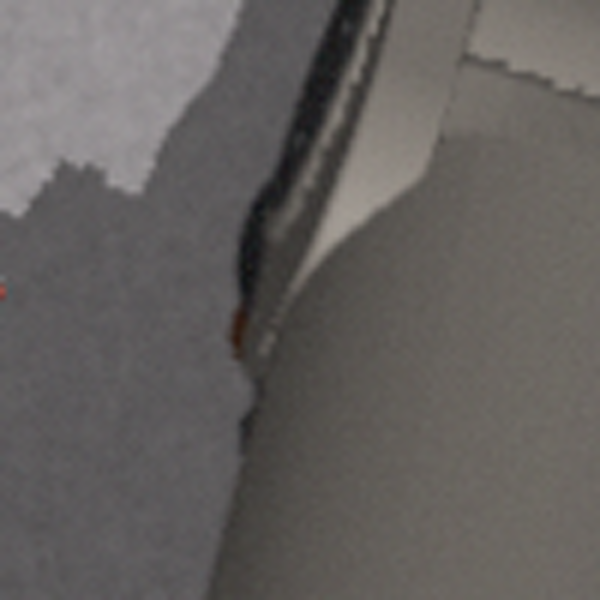

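View pics/s2c.png

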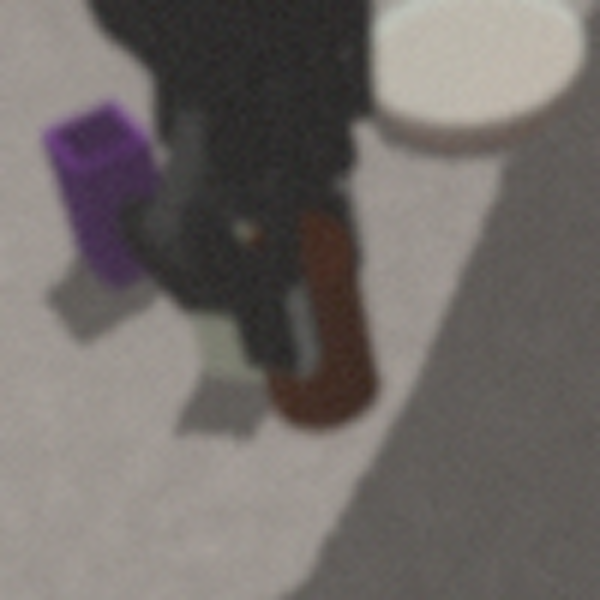

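```bash
python3 - <<'E'
from h import *
im=cv2.imread("pics/s2.png")
th=np.linspace(0,2*np.pi,60)
big=cv2.resize(im[212:312,178:278],None,fx=6,fy=6,interpolation=cv2.INTER_CUBIC)
for z in(94,154):
    P=np.c_[585.9+17*np.cos(th),-239.5+17*np.sin(th),0*th+z]
    uv=(proj("scene",P)-[178,212]+.5)*6-.5
    cv2.polylines(big,[uv.astype(int)],True,(0,255,0),1)
cv2.imwrite("pics/o2.png",big)
E
```

```text
(no output)
```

View pics/o2.png

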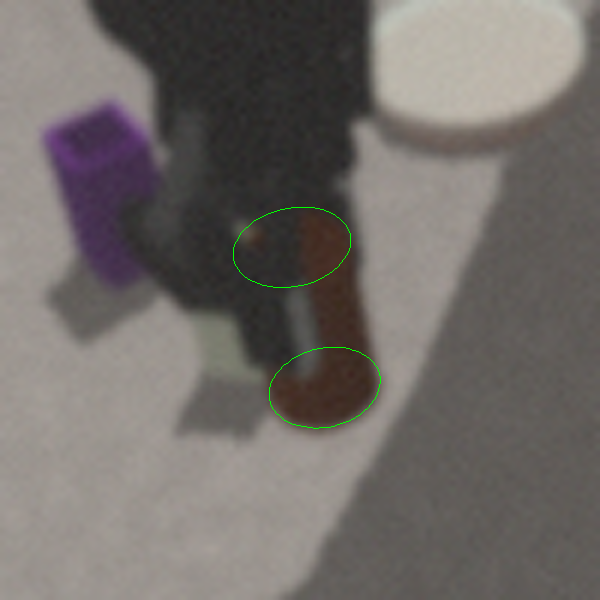

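```bash
python3 - <<'E'
from h import *
x,y=549.1,-93.6
arm.line_to([x,y,125],v=200); st()
arm.line_to([x,y,57],v=120,f_stop=15); arm.dwell(.2);st()
print(arm.line_to([x,y,41.5],v=30,f_stop=6)); st("ins")
snap("scene","s3")
E
```

```text
t 7.57 p [549.3 -94.9 125.1] F [-0.5  0.1 -0.6] w 32.9
 t 8.48 p [549.7 -93.7  57.8] F [ 0.7  0.5 -0.2] w 32.9
True
ins t 8.95 p [549.  -93.5  43.4] F [0.3 0.1 6. ] w 32.9
```

View pics/s3.png

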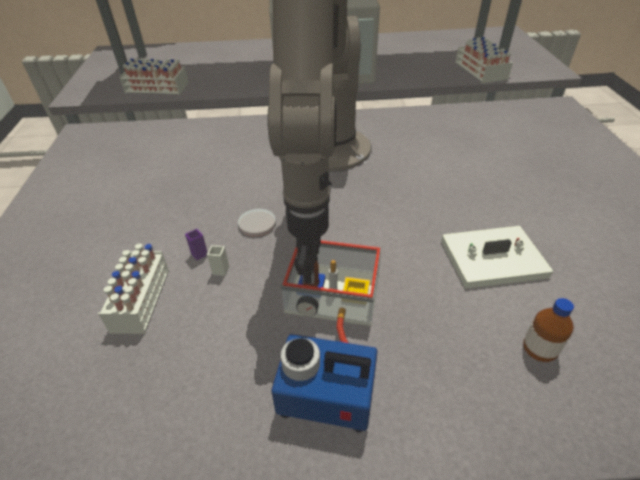

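```bash
python3 - <<'E'
from h import *
arm.ungrasp(); st("open")
arm.line_to([549.1,-93.6,130],v=150); st()
arm.line_to([474,-285.8,130],quat(-.212),v=250); st()
im=snap("top","t4"); im2=snap("scene","s4")
crop("t4c",im,245,170,120,100,6);crop("s4c",im2,275,230,120,100,6)
E
```

```text
open t 9.57 p [548.5 -93.5  43.2] F [ 0.2 -0.6  0.7] w 85.3
 t 10.29 p [548.5 -93.5 129.4] F [ 0.8 -0.  -0.5] w 85.4
 t 11.27 p [ 474.5 -284.2  129.5] F [-0.2  0.1 -0.8] w 85.3
```

View pics/t4c.png

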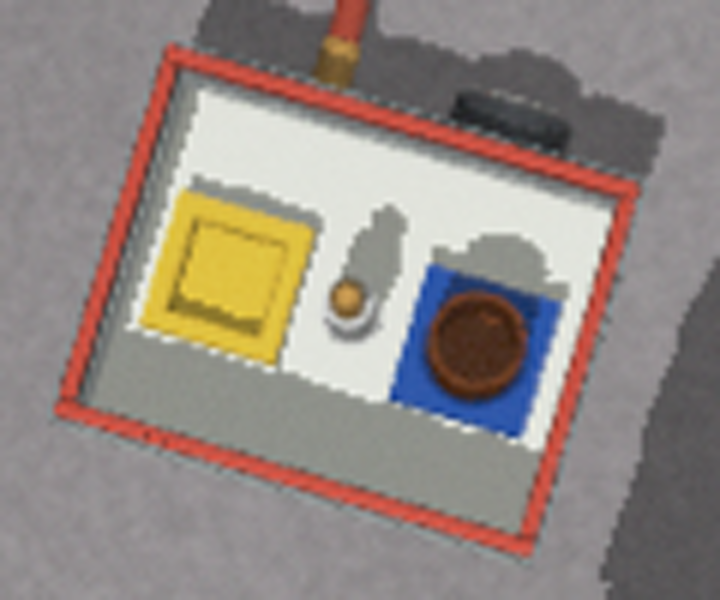

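View pics/s4c.png

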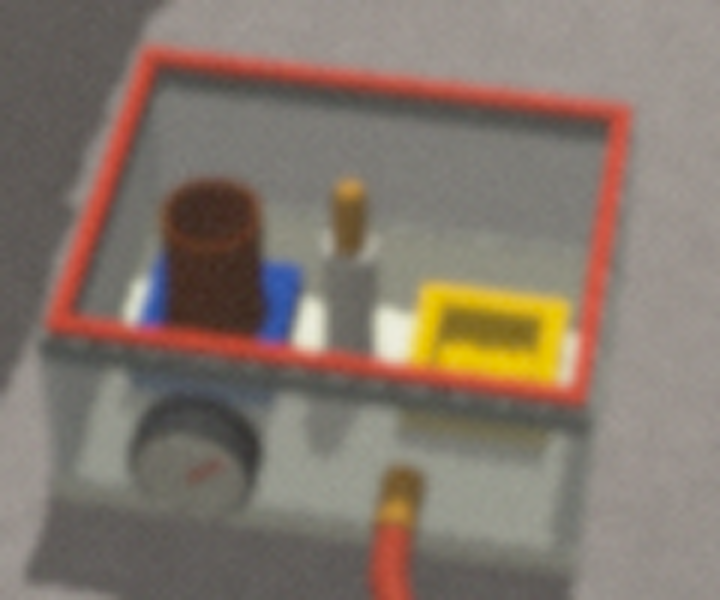

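View pics/s4.png

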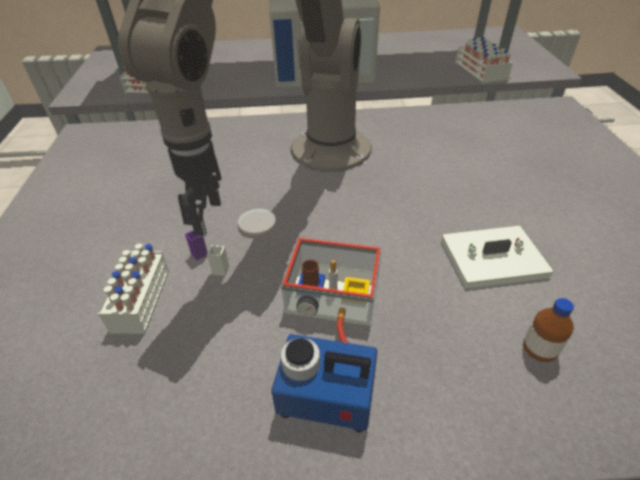

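```bash
python3 - <<'E'
from h import *
print(back("top",[[438.6+.5,291.6]],60), back("top",[[378,333]],14))
print(arm.line_to([474,-285.8,31],v=120,f_stop=8)); st("down")
arm.clamp(40); st("grip")
arm.line_to([474,-285.8,125],v=150); st("up")
snap("scene","s5")
im=cv2.imread("pics/s5.png")
p=np.array(arm.current_ee_pos())
u0=proj("scene",p)[0].astype(int)-50
big=cv2.resize(im[u0[1]:u0[1]+100,u0[0]:u0[0]+100],None,fx=6,fy=6,interpolation=cv2.INTER_CUBIC)
c,s=np.cos(-.212),np.sin(-.212)
for z in(p[2]-31,p[2]+29):
    P=[[p[0]+14.5*(a*c-b*s),p[1]+14.5*(a*s+b*c),z] for a,b in((1,1),(1,-1),(-1,-1),(-1,1))]
    cv2.polylines(big,[((proj("scene",P)-u0+.5)*6-.5).astype(int)],True,(0,255,0),1)
cv2.imwrite("pics/o5.png",big)
E
```

```text
[[ 417.94983953 -333.25950566   60.        ]] [[ 326.80157543 -213.02661931   14.        ]]
False
down t 12.34 p [ 474.5 -286.1   31.6] F [ 0.5 -0.2 -0.1] w 85.5
grip t 12.9 p [ 474.3 -286.    31.4] F [0.5 0.9 4.3] w 28.4
up t 13.68 p [ 473.4 -285.4  124.2] F [ 0.1  0.6 -0.9] w 28.3
```

View pics/o5.png

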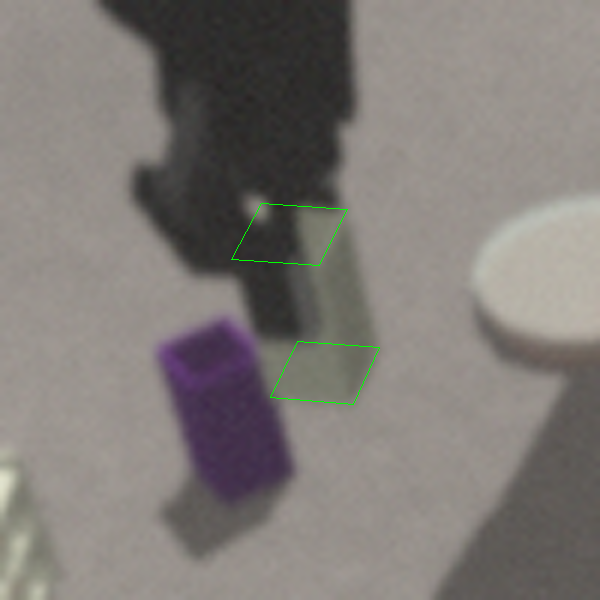

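```bash
python3 - <<'E'
from h import *
x,y=573.9,-5.0
p=np.array(arm.current_ee_pos()); arm.line_to([474,-285.8,145])
arm.line_to([x,y,145],quat(-.272),v=250); st()
arm.line_to([x,y,57],v=120,f_stop=15); arm.dwell(.2);st()
print(arm.line_to([x,y,41.5],v=30,f_stop=6)); st("ins")
E
```

```text
t 15.35 p [573.3  -6.8 144.8] F [-0.7 -0.4  0.1] w 28.3
 t 16.43 p [574.4  -5.   57.8] F [-0.1 -0.2 -0.7] w 28.2
True
ins t 16.9 p [573.9  -5.   43.3] F [-0.1 -0.3  4.8] w 28.4
```

```bash
python3 - <<'E'
from h import *
arm.ungrasp(); st("open")
arm.line_to([573.9,-5,140],v=150)
arm.line_to([496.4,306.4,120],quat(.068),v=250); st()
im=snap("top","t6"); im2=snap("scene","s6")
crop("t6c",im,245,170,120,100,6);crop("s6c",im2,275,230,120,100,6)
print(np.round(arm.current_joint_positions(),2))
E
```

```text
open t 17.49 p [573.3  -5.   43.1] F [-0.  -0.3  0.4] w 85.2
 t 19.72 p [497.1 304.5 119.9] F [ 0.1 -0.6  0.3] w 85.2
[-0.59  0.46 -0.09  1.87  0.05  0.81 -0.64]
```

View pics/t6c.png

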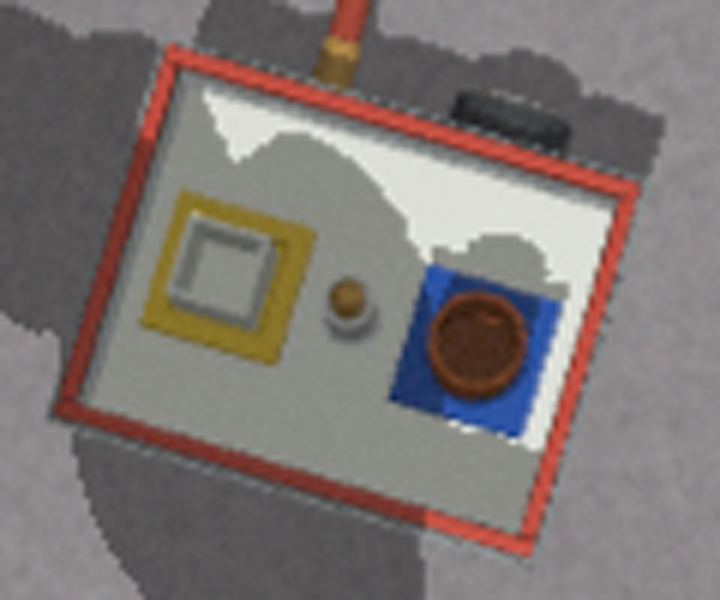

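View pics/s6.png

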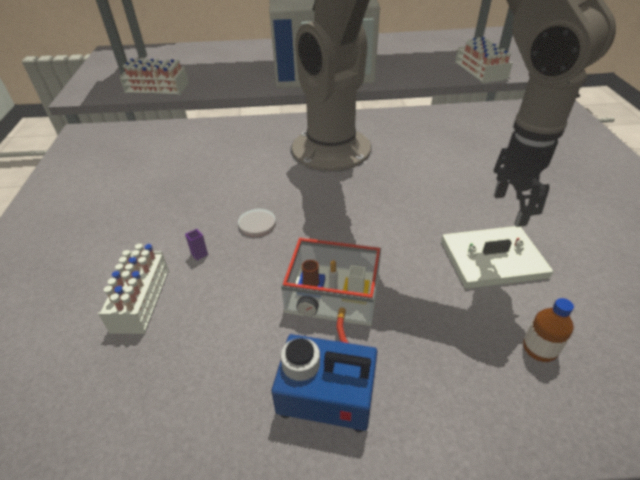

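View pics/t6.png

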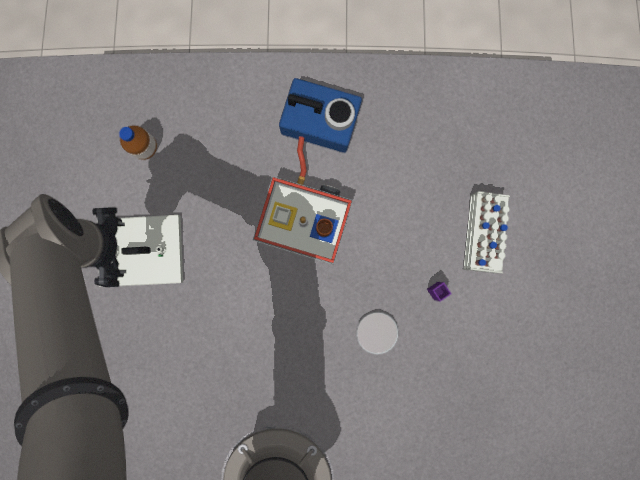

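```bash
python3 - <<'E'
from m import *
print("jar",rect(back("top",un([(190,211),(278,231),(258,329),(168,307)],245,170,6),72)))
print("vial",back("top",un([(477,344.5)],245,170,6),72))
print(arm.line_to([496.4,306.4,26],v=100,f_stop=8)); st("down")
arm.clamp(90); st("grip")
print(np.round(arm.current_ft_torque(),2))
arm.line_to([496.4,306.4,60],v=80); st("up")
arm.line_to([496.4,306.4,135],v=150);  arm.dwell(.2); st("up")
print(np.round(arm.current_ft_torque(),2))
im=snap("top","t7"); im2=snap("scene","s7")
crop("s7c",im2,400,120,160,150,5)
E
```

```text
jar (array([571.7,  -7.6]), [np.float64(30.8), np.float64(34.1), np.float64(31.6), np.float64(33.6)], [np.float64(-1.783), np.float64(2.957), np.float64(1.343), np.float64(-0.207)])
vial [[547.22913152 -94.09234303  72.        ]]
False
down t 20.91 p [496.9 306.8  26.6] F [ 1.1 -0.1  0.8] w 85.4
grip t 21.57 p [496.4 306.4  26.4] F [-1.2 -0.6  5.8] w 12.4
[-0.15  0.42 -0.05]
up t 22.14 p [496.5 306.4  60.4] F [ 0.1  0.2 -4.2] w 12.2
up t 22.99 p [495.7 305.9 133.7] F [ 0.5  0.8 -3.9] w 12.2
[ 0.04  0.01 -0.01]
```

View pics/s7c.png

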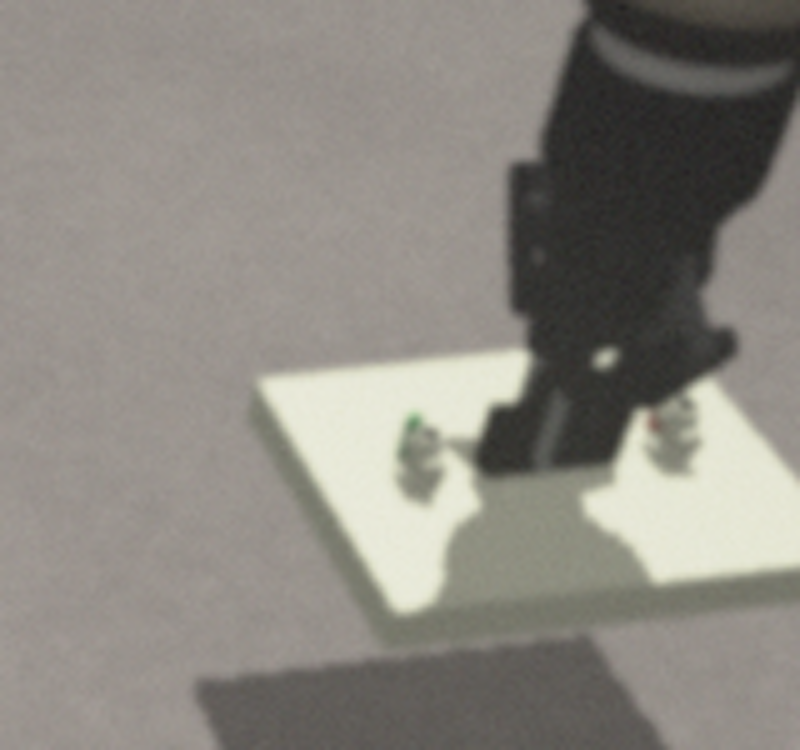

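View pics/t7.png

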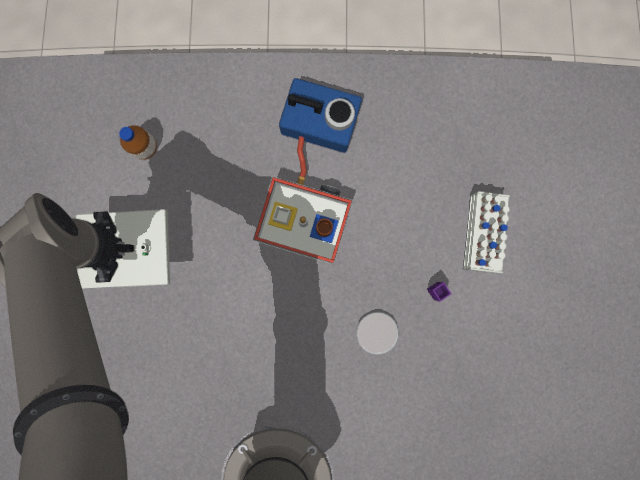

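```bash
python3 - <<'E'
from h import *
x,y=561.7,-49.2
arm.line_to([496.4,306.4,140])
arm.line_to([x,y,140],quat(-.272),v=200); arm.dwell(.3); st()
im2=snap("scene","s8");im=snap("top","t8")
crop("s8c",im2,250,160,160,150,5)
arm.line_to([x,y,123],v=60); arm.dwell(.2); st()
print(arm.line_to([x,y,110],v=20,f_stop=4)); st("d"); arm.dwell(.2); st("d")
E
```

```text
t 25.6 p [561.7 -48.8 140. ] F [-0.   0.1 -3.1] w 12.3
 t 26.33 p [562.  -49.2 123.3] F [ 0.8  0.7 -4.3] w 12.0
False
d t 27.13 p [561.8 -49.2 110. ] F [-0.2  0.7 -3.6] w 12.6
d t 27.33 p [561.8 -49.2 110.2] F [-0.9  0.9 -4.3] w 12.2
```

View pics/s8c.png

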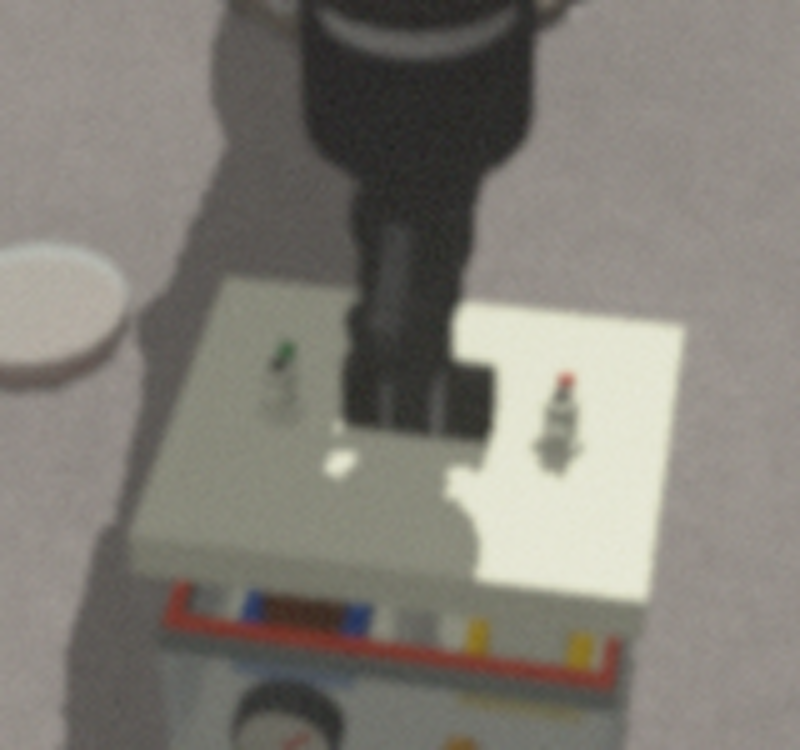

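View pics/t8.png

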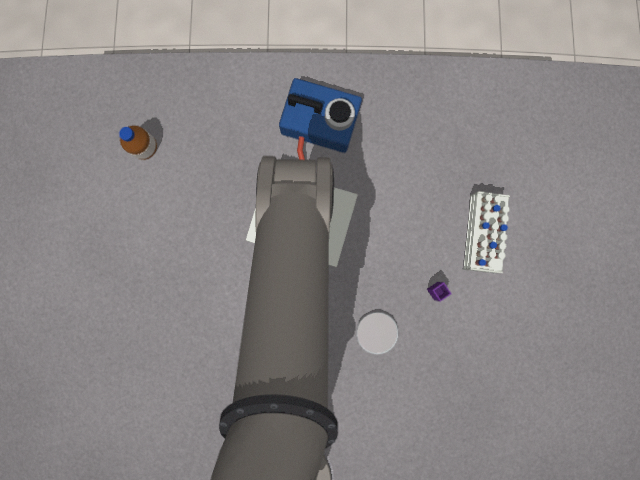

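```bash
python3 - <<'E'
from h import *
x,y=561.7,-49.2
print(arm.line_to([x,y,97],v=12,f_stop=35)); st("press")
for i in range(4): arm.dwell(.3); st("hold")
print(np.round(arm.current_ft_torque(),2))
im2=snap("scene","s9"); crop("s9c",im2,250,160,160,150,5)
E
```

```text
True
press t 28.02 p [561.8 -49.2 104.7] F [-1.9 -0.1  9.1] w 12.1
hold t 28.32 p [561.9 -49.2 104.7] F [-2.1  0.4  8.2] w 12.4
hold t 28.62 p [561.8 -49.2 104.8] F [-2.3  0.7  8.3] w 12.4
hold t 28.93 p [561.8 -49.2 104.7] F [-2.7  0.7  8.4] w 12.3
hold t 29.23 p [561.8 -49.2 104.8] F [-2.8 -0.1  8.5] w 12.7
[ 0.02  0.46 -0.06]
```

View pics/s9c.png

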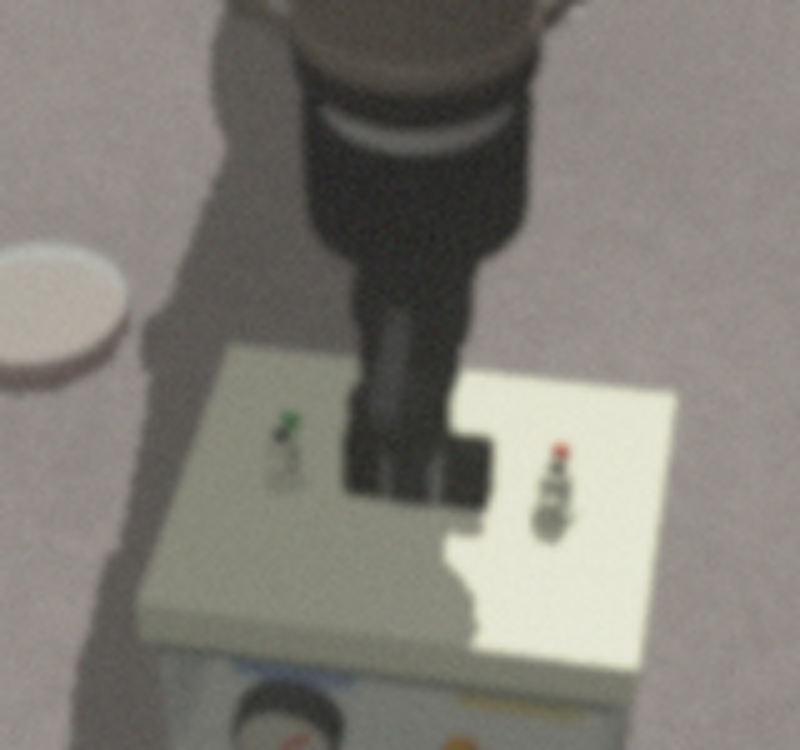

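```bash
python3 - <<'E'
from h import *
x,y=561.8,-49.2
for z in (104,103,102,101,100):
    arm.line_to([x,y,z],v=6); arm.dwell(.3); st(z)
    if arm.current_wrist_force()[2]>22: break
arm.dwell(.5); st(); print(np.round(arm.current_ft_torque(),2),np.abs(arm.current_qvel()).max())
im2=snap("scene","s10"); crop("s10c",im2,250,160,160,150,5)
E
```

```text
104 t 29.96 p [561.8 -49.2 104.9] F [-4.9  0.2  7.9] w 12.3
103 t 30.57 p [561.8 -49.2 104.3] F [-6.8  0.7 11.1] w 12.3
102 t 31.19 p [561.8 -49.2 104.3] F [-9.5  0.9 20.8] w 12.3
101 t 31.81 p [561.9 -49.2 104.3] F [-12.2   0.7  29.5] w 12.6
 t 32.31 p [561.9 -49.2 104.3] F [-12.    1.3  30.5] w 12.1
[0.2  2.63 0.01] 0.0014754553852268488
```

View pics/s10c.png

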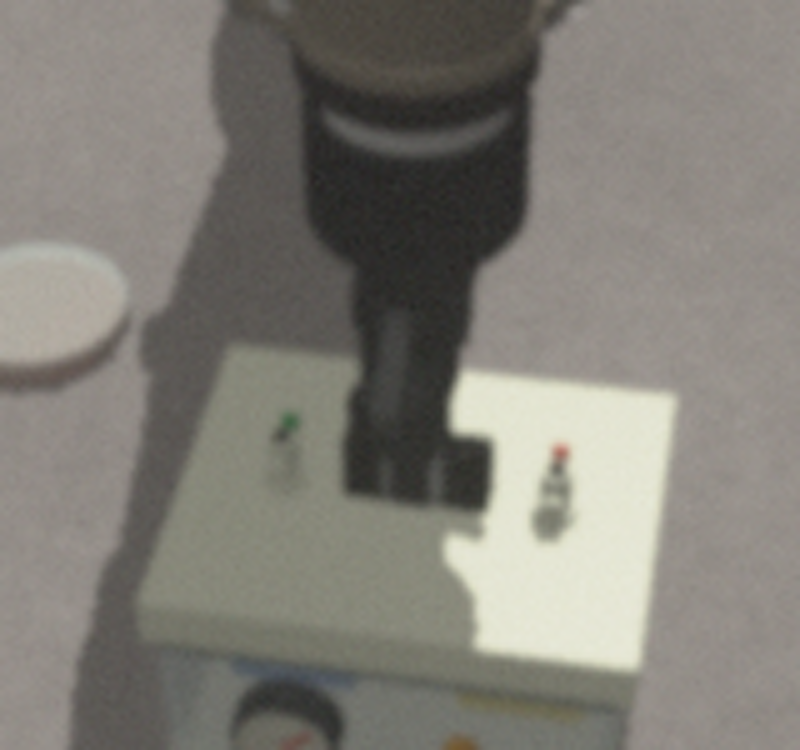

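```bash
python3 - <<'E'
from m import *
print("cover",rect(back("scene",un([(228,345),(677,393),(640,669),(140,604)],250,160,5),98)))
arm.close_job(); print("done")
E
```

```text
cover (array([562. , -48.1]), [np.float64(183.1), np.float64(146.7), np.float64(181.2), np.float64(145.6)], [np.float64(1.31), np.float64(-0.271), np.float64(-1.838), np.float64(2.884)])
the job is handed in; nothing more can be done
done
```

The job is handed in at about 32 s of the 69 s allowed. No verdict was reported.

- **Vial and jar:** The round vial stands in the blue round pocket and the square jar in the yellow square pocket, both let go. Each went down to about 43 mm TCP height, which is the pocket floor, with almost no side force. The pictures taken afterwards show both upright in their holders.
- **Cover:** It went onto the pin on the first try without any searching: it passed the pin-top height with no contact force.
- **Last checks:** The cover rests on a hard stop at TCP 104.3 mm (104 expected), still held at the 90 N I set for the handle, with about 30 N pushing down. The scene camera puts its centre at (562.0, -48.1) and its yaw at about -0.27 rad. That is within about 1.5 mm and 0.01 rad of my estimate of the chamber.
- **Small disagreements:**
    - The two cameras differ by 1–2 mm, within their stated accuracy.
    - A steady 12 N side force and a 2.6 N m moment remain at the wrist, from the downward push.
- **Bystanders:** The tube rack, bottle and dish look unmoved in the pictures and the arm never came near them; I did not measure their positions.

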